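# Close the control box and lock its hatch with the quarter-turn fastener

### The arm

A 6-joint arm with a two-finger parallel gripper is mounted at the origin on a cart in front of the work surface, level with it; the furniture and walls round the work are solid. World frame = base frame: x ahead of the robot, y to its left, z up, the work surface at z = 0. Lengths are in m, angles in rad, forces in N, time in s.
With the tool pointing down it reaches from about 0.275 to 0.75 m from the base axis. Payload 10.2 kg.
Tool frame: the origin (TCP) lies midway between the tips of the shut fingers; the grasp point (between the pads) lies 19 mm behind it (arm.tcp_to_grasp is the distance from the TCP to the grasp point, in m); z points along the fingers, y is the line along which they close (so a half turn about z gives the same grasp; the last joint's range is limited). The gripper opens to 85 mm and grips with 20 to 120 N. Pads are 22 mm wide; open, the fingers measure 114 mm over their backs; the gripper's body (76 mm by 85 mm) begins 54 mm behind the grasp point. The pads swing forward as they close: fully open they stand 13 mm farther back than shut.
Start: joints at [0.877, 0.313, 1.498, -0, 1.331, -0.223], TCP at [0.238, 0.468, 0.231] pointing down, gripper open.
Joint ranges: [-2.94, 2.94], [-0.97, 2.17], [0.19, 2.56], [-1.23, 4.37], [0.02, 3.11], [-2.88, 2.88]. Speed limits (rad/s): [2.39, 2.39, 3.01, 3.14, 3.14, 3.14].

### API

Orientations are given as [roll, pitch, yaw] about the fixed x, y, z axes, in that order (R = Rz(yaw) Ry(pitch) Rx(roll)).
In Python, from station import arm, eyes gives the robot as it stands.
- The arm moves only by the tool send_rows, never from a script. Its argument "increments" is one flat list of numbers, 7 for each row, row after row: the turn, a rotation vector about the tool's x, y, z scaled (see below), then the shift along the tool's x, y, z scaled (see below), then the opening, from 0 (shut) to 1 (fully open). A call has exactly 5 rows; each row is the pose to reach, as a shift and turn from the pose commanded when the call began, along the tool's axes at that moment, turning the shorter way round; what a row does not reach only later rows make up. The controller multiplies each number of a shift by 0.15 m and each number of a turn by pi rad. A row lasts 1/8 s, in which the tool goes at most 62.5 mm and 10.7 degrees, less where a joint would pass 70% of its speed; a pose out of reach is approached as far as the arm can. A call with a number of a shift or a turn outside -1 to 1 is refused whole. A call with a gripper value outside its range is refused whole. The fingers move at their own pace and stop on an object; the grip force is fixed at half the most. Time passes only in rows, so rows that repeat a pose let the fingers close, or fill a call up. It gives the time, the measured TCP pose, the force, the opening and the grip force at its end, in the units of the state.
- arm.state(): the state, without advancing time (a new reading comes with each control period).
- eyes.get_image(name): name is "scene" or "top" or "wrist"; returns (picture, depth): 420x560x3 uint8, blue, green, red; 420x560 float32, m along the optical axis (not along the pixel's ray), 0 where there is no reading.
- eyes.camera_params(name): a dict with "camera_matrix" (3x3 intrinsics, pixels), "world_from_camera" (4x4, takes a point from camera to world coordinates); the wrist camera has in their place "tool_from_camera" (4x4, takes a point from camera to tool coordinates, whose origin is the TCP and whose axes are the flange's). Camera axes: x right, y up, looking along -z (the intrinsics and any distortion apply to the point x, -y, -z); pixel columns grow to the right and rows downward; lengths in m; the calibration is good to about 2 mm. A picture is of the moment at which its call begins: read the wrist's pose just before it. camera_params takes no time and is no camera call.
- arm.hand_in(): hands the job in; it is judged then, once.
Trained networks look in the newest picture that a camera, given by its name, has taken for a name from the list of things; names that differ only in an ending like _2 or _b are one class to them, and where a whole thing is asked for, a point or a joint stands for the part that bears it (a point fixed in the world has none). Each returns a list of dicts, best first, with "confidence" (0 to 1); they miss things now and then, are a little off and sometimes report something else, mostly with a low value. They report only what shows in the picture. A call takes as long as a camera call.
- eyes.boxes_of(thing, camera): "box" ([left, top, right, bottom] as shares, 0 to 1, of the picture: columns of its width, rows of its height, round what is visible of it).
- eyes.trace(thing, camera): "pixels" (420x560 bool, what is visible of it) and "box" ([left, top, right, bottom] as shares, 0 to 1, of the picture: columns of its width, rows of its height, round what is visible of it).
The state is a dict: "clock": time; "q": joint angles; "joint_vel": joint speeds; "joint_efforts": joint torques, N m; "eef_pos": TCP position; "orientation": TCP orientation; "wrist_force": force on the tool from outside, world axes, zero at the start; "wrist_torque": the same for the moment, N m; "width": finger opening in m; "finger_force": force on a finger pad.
Only numpy, scipy, OpenCV 4.12 (cv2) and the standard library are available. Lean on these libraries where they do the work, as an engineer would, in place of code of your own. Each camera call takes 0.05 s, during which the arm holds its last target. There are 200 camera calls.

### The job

First push the control box's open hatch down until it is shut. Then stand the tipped-over quarter-turn fastener upright on its foot on the bench and let go of it; take it again from above by its wing grip, line its foot up with the slot in the hatch, push it fully home so that its collar sits on the hatch, turn it a quarter turn clockwise (seen from above) until it stops, and let go. Leave the hand tools lying on the bench where they are.

Things in the scene. Friction and masses are not known exactly. Their poses are not given: they have to be found in the camera images.
- control_box: Grey control box fixed to the bench, 170 (x) x 160 (y) mm, walls 78 mm high, with an aluminium hatch on top. Origin: centre of its underside; x points from the slot side to the hinge side (away from the robot), y to the left, z up. Feet 4 mm high stand out to 100 mm from the centre on both y sides.
- hatch (a joint): Hinge of the aluminium hatch, rad: 0 = shut, grows as it opens upward; starts 0.45 to 0.85 open. It stays where it is left (friction about 0.32 N m); 1 to 3 N on its outside near the free edge push it shut. The hatch is a plate 172 mm long from hinge to free edge, 164 mm wide, 8 mm thick, with the slot through it.
- hinge_mid (a point): Middle of the hinge axis, on the box (x 85 mm, z 82 mm in the box frame); the axis runs along the box's y, in the mid-plane of the hatch's thickness.
- hatch_edge (a point): Middle of the hatch's free edge, on its outer (upper) face, 172 mm from the hinge axis; moves with the hatch.
- slot (a point): Centre of the slot at the upper face of the shut hatch, fixed to the box (x -32 mm, z 86 mm in the box frame), axes as the box. The slot is 65 mm long (along y) and 35 mm wide (along x) and goes through the hatch (8 mm) and the strike bridge under it (7 mm, slot 68 x 38 mm), so the fastener's foot passes only lengthwise along y.
- pocket (a point): Under the strike bridge, 15 mm below slot. Here the foot, once pushed in at least 29 mm below the hatch's upper face, can turn: only clockwise seen from above, from along the box's y to across it, where stops hold it (a quarter turn, play about 0.15 rad). No spring, little friction.
- fastener: Quarter-turn fastener, 88 mm tall, 0.28 to 0.46 kg. Origin: centre of the foot's underside; z runs from foot to grip, x along the length of foot and wing grip. Starts tipped over to its -y side, lying on the foot's edge and the collar's rim, x level, grip raised, z leaning 57 degrees from upright. Upright on the bench its origin is at height 0. A half turn about z makes no difference.
- collar (a point): On the fastener's axis, 32 mm above its origin: underside of its aluminium collar, 66 mm in diameter, 8 mm thick, which lies on the hatch when fully home. Below it a steel shank 27 mm in diameter, then the steel foot bar, 60 (x) x 30 (y) mm, 14 mm high, of which the lowest 5 mm are a 54 x 24 mm nose. Centre of mass about 24 mm above the origin.
- wing (a point): On the fastener's axis, 66 mm above its origin: the black wing grip, 50 (x) x 16 (y) mm, which runs from the collar's top (40 mm) to the upper end (88 mm) and may be pinched across either size. A tall open carton with an outstanding flap stands behind (beyond about 0.6 m ahead of the robot): a hand leaning far back hits it, so stand the fastener up a little nearer to the robot (about 0.45 m ahead).
- pliers_blue: Pliers with blue handles, 182 mm long, 12 mm high, lying loose between fastener and box; leave alone. Origin: underside centre.
- scraper: Paint scraper with black handle and steel blade, 187 mm long, 17 mm high, lying loose in front of the fastener; leave alone. Origin: underside centre.
- hammer: Hammer with wooden handle, 280 mm long, 27 mm high, lying loose behind the fastener; leave alone. Origin: underside centre.

How it is judged:
By the outcome, as a careful person would: the job done as asked, in the order asked, and still so for the second after the job is handed in, with the robot touching nothing.
It also fails if it takes over 72 s, if anything falls off the work surface, if the arm or the gripper's body presses on something with over 40 N, if the wrist force passes 120 N, or if a joint passes its speed limit or range.

## Working session

There is one attempt and no reset: what is moved stays moved. The work goes in short steps, Python scripts to look and compute and a tool call to move; the robot and the scene stay as the last step left them, time stands still between calls to the robot, and variables do not carry over. Pictures are saved under pics/ and viewed, at most 10 in all, crops included, and the job is handed in when it is done.

Besides the shell and the picture viewer there is one more tool, called after "Emit:" as name(argument=value, ...) on one line, values as JSON. send_rows: Moves the arm, as the interface text tells. Its arguments: {"type":"object","properties":{"increments":{"type":"array"}},"required":["increments"]}

```bash
ls; mkdir -p pics
cat > h.py <<'E'
import numpy as np, cv2
from scipy.spatial.transform import Rotation as Ro
from station import arm, eyes
def cloud(cam, state=None):
    p=eyes.camera_params(cam); s=arm.state()
    img,d=eyes.get_image(cam)
    K=np.array(p["camera_matrix"])
    if "world_from_camera" in p: T=np.array(p["world_from_camera"])
    else:
        W=np.eye(4); W[:3,:3]=Ro.from_euler('xyz',s["orientation"]).as_matrix(); W[:3,3]=s["eef_pos"]
        T=W@np.array(p["tool_from_camera"])
    v,u=np.mgrid[:d.shape[0],:d.shape[1]]
    dist=p.get("distortion")
    x=(u-K[0,2])/K[0,0]*d; y=(v-K[1,2])/K[1,1]*d
    P=np.stack([x,-y,-d],-1)@T[:3,:3].T+T[:3,3]
    P[d<=0]=np.nan
    return img,P
def tool():
    s=arm.state(); return Ro.from_euler('xyz',s["orientation"]).as_matrix(), np.array(s["eef_pos"])
E
python3 - <<'E'
from h import *
print(arm.state()); print({k:v for k,v in eyes.camera_params("top").items()}, eyes.camera_params("wrist").keys())
ims=[]
for c in ("scene","top"):
    img,P=cloud(c); ims.append(img)
    for t in ("control_box","hatch","fastener","pliers_blue","scraper","hammer"):
        for r in eyes.trace(t,c)[:2]:
            m=np.array(r["pixels"]); q=P[m]; q=q[~np.isnan(q[:,0])]
            if len(q): print(c,t,round(r["confidence"],2),np.round(r["box"],2),np.round(np.percentile(q,[3,50,97],axis=0),3).tolist())
cv2.imwrite("pics/a.png",cv2.resize(np.hstack(ims),(800,300)))
cv2.imwrite("pics/top.png",ims[1]); cv2.imwrite("pics/scene.png",ims[0])
E
```

```text
pics
{'clock': 0.0, 'q': array([ 8.76622789e-01,  3.13484721e-01,  1.49846013e+00, -1.85820407e-05,
        1.33102355e+00, -2.23363585e-01]), 'joint_vel': array([ 2.03817406e-04,  1.28107876e-04,  2.65919436e-04, -6.83496036e-05,
        2.22952225e-03,  7.53907118e-05]), 'joint_efforts': array([-7.36104685e-04, -4.12264359e+01, -2.59744620e+01, -1.95996304e-04,
        4.15085728e-03,  6.29013769e-06]), 'eef_pos': array([0.23796418, 0.46766757, 0.23070864]), 'orientation': array([-3.14024708e+00, -2.87148821e-04,  2.67078693e+00]), 'wrist_force': array([ 0.17384257, -0.66016751,  0.12768136]), 'wrist_torque': array([0.01490998, 0.04160663, 0.04976162]), 'finger_force': 0.0, 'width': 0.08523044275118308}
{'camera_matrix': array([[496.68783376,   0.        , 274.94343019],
       [  0.        , 496.68783376, 207.57590652],
       [  0.        ,   0.        ,   1.        ]]), 'world_from_camera': array([[ 0.01124356,  0.98265671, -0.18509287,  0.30100953],
       [-0.99992876,  0.0117911 ,  0.00185768, -0.02287117],
       [ 0.00400791,  0.1850588 ,  0.98271928,  1.17307105],
       [
[... 741 characters left out ...]
7, 0.181, 0.021], [0.68, 0.289, 0.027]]
top control_box 0.83 [0.55 0.4  0.72 0.64] [[0.403, -0.293, 0.002], [0.476, -0.209, 0.092], [0.579, -0.125, 0.208]]
top hatch 0.7 [0.58 0.41 0.73 0.56] [[0.445, -0.297, 0.091], [0.508, -0.219, 0.155], [0.576, -0.139, 0.209]]
top fastener 0.83 [0.33 0.49 0.39 0.57] [[0.444, 0.108, 0.022], [0.473, 0.147, 0.05], [0.51, 0.186, 0.064]]
top pliers_blue 0.76 [0.42 0.43 0.49 0.61] [[0.408, -0.003, -0.0], [0.487, 0.051, 0.011], [0.567, 0.073, 0.016]]
top scraper 0.69 [0.31 0.62 0.46 0.67] [[0.349, 0.031, 0.006], [0.366, 0.145, 0.012], [0.393, 0.204, 0.02]]
top hammer 0.6 [0.26 0.32 0.46 0.42] [[0.612, 0.031, 0.008], [0.643, 0.193, 0.022], [0.683, 0.293, 0.029]]
```

View pics/top.png

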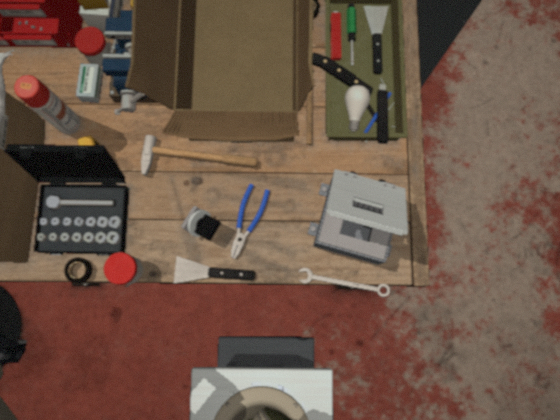

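View pics/scene.png

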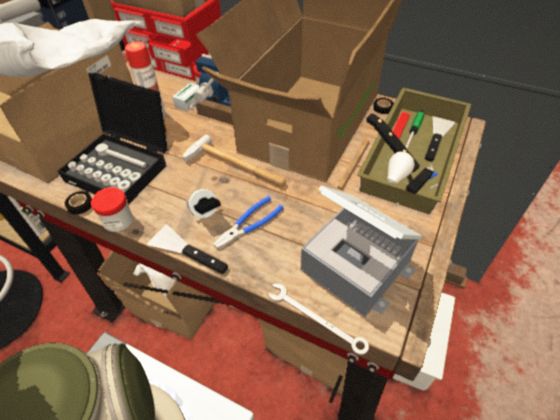

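Run:
```python
from h import *
img,P=cloud("top")
m=np.array(eyes.trace("hatch","top")[0]["pixels"]); m=cv2.erode(m.astype(np.uint8),np.ones((5,5)))>0
q=P[m]; q=q[~np.isnan(q[:,0])]; q=q[q[:,2]>0.09]
# plane z = a x + b y + c robust
for _ in range(8):
    A=np.c_[q[:,:2],np.ones(len(q))]; c=np.linalg.lstsq(A,q[:,2],rcond=None)[0]; r=q[:,2]-A@c; q=q[abs(r)<max(2*r.std(),.003)]
g=c[:2]; print("hatch slope",np.arctan(np.linalg.norm(g)),"box yaw(dir -grad)",np.arctan2(-g[1],-g[0]),c,len(q),np.std(r))
print("minAreaRect xy",cv2.minAreaRect(q[:,:2].astype(np.float32)), q.min(0),q.max(0))
# box footprint
m=np.array(eyes.trace("fastener","top")[0]["pixels"]); q=P[m]; q=q[~np.isnan(q[:,0])]
im=img[m]; 
np.save("f.npy",np.c_[q])
K=img.astype(int); dark=m&(K.max(-1)<70)
d=P[dark]; d=d[~np.isnan(d[:,0])]
print("dark",len(d),np.median(d,0),np.percentile(d,[3,97],axis=0))
print("rect dark",cv2.minAreaRect(d[:,:2].astype(np.float32)))
print("rect all",cv2.minAreaRect(q[:,:2].astype(np.float32)))
x0,x1,y0,y1=150,330,170,290
cv2.imwrite("pics/crop.png",cv2.resize(img[190:250,170:240],None,fx=8,fy=8,interpolation=cv2.INTER_CUBIC))
```

```text
hatch slope 0.798763778130941 box yaw(dir -grad) -0.26782419327463347 [-0.99047799  0.27180408  0.72008907] 2560 0.0013089190955915626
minAreaRect xy ((0.5128279328346252, -0.21906504034996033), (0.1557067185640335, 0.11791536211967468), 74.44743347167969) [ 0.43863476 -0.30557066  0.0900488 ] [ 0.58703456 -0.1317166   0.21321223]
dark 405 [0.46594566 0.1295401  0.05466611] [[0.44110986 0.10631794 0.04202851]
 [0.48913266 0.15353589 0.06485419]]
rect dark ((0.4666975140571594, 0.13174447417259216), (0.0485326312482357, 0.04847370833158493), 59.62183380126953)
rect all ((0.4770355224609375, 0.14642798900604248), (0.0840928852558136, 0.06814233958721161), 60.82445526123047)
```

View pics/crop.png

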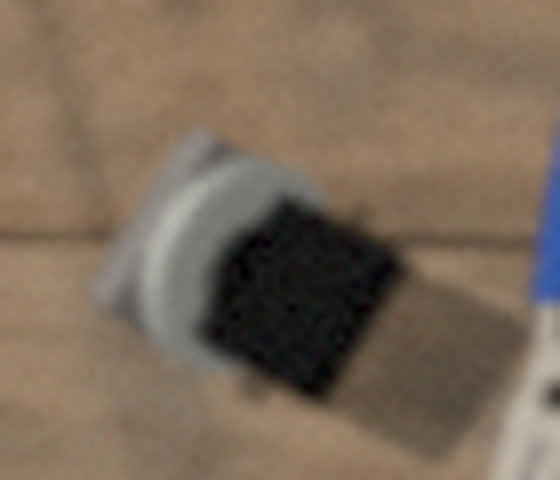

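The top view (560x420) shows the fastener at about (203,224), lying with its black grip pointing to lower right, the pliers at (250,220) and the box with its half-open hatch at (362,217). The fitted hatch slope is 0.80 rad and the box yaw is -0.27, with its centre near (0.489, -0.213). I'll shut the fingers, cross over at about z 0.25, and push down at the box centre.

Emit:
send_rows(increments=[0, 0, 0, -0.22, -0.2, -0.04, 0, 0, 0, 0, -0.44, -0.41, -0.08, 0, 0, 0, 0, -0.66, -0.62, -0.12, 0, 0, 0, 0, -0.89, -0.82, -0.15, 0, 0, 0, 0, -0.89, -0.82, -0.15, 0])

```text
clock: 1.48
eef_pos: [0.3023, 0.296, 0.2543]
orientation: [3.141, 0.001, 2.667]
wrist_force: [-0.9, 0.7, 0.8]
width: -0.0001
finger_force: 0.0
```

Emit:
send_rows(increments=[0, 0, 0, -0.22, -0.2, 0, 0, 0, 0, 0, -0.44, -0.41, 0, 0, 0, 0, 0, -0.66, -0.62, 0, 0, 0, 0, 0, -0.89, -0.82, 0, 0, 0, 0, 0, -0.89, -0.82, 0, 0])

```text
clock: 2.1
eef_pos: [0.3653, 0.1262, 0.2537]
orientation: [-3.142, 0.0, 2.667]
wrist_force: [0.6, -0.5, -0.3]
width: 0.0001
finger_force: 0.0
```

Emit:
send_rows(increments=[0, 0, 0, -0.22, -0.2, 0, 0, 0, 0, 0, -0.44, -0.41, 0, 0, 0, 0, 0, -0.66, -0.62, 0, 0, 0, 0, 0, -0.89, -0.82, 0, 0, 0, 0, 0, -0.89, -0.82, 0, 0])

```text
clock: 2.72
eef_pos: [0.4285, -0.0434, 0.2534]
orientation: [3.142, -0.001, 2.669]
wrist_force: [-1.0, 0.6, 0.2]
width: 0.0
finger_force: 0.0
```

Emit:
send_rows(increments=[0, 0, 0, -0.22, -0.2, 0, 0, 0, 0, 0, -0.44, -0.41, 0, 0, 0, 0, 0, -0.66, -0.62, 0, 0, 0, 0, 0, -0.89, -0.82, 0, 0, 0, 0, 0, -0.89, -0.82, 0, 0])

```text
clock: 3.35
eef_pos: [0.4918, -0.213, 0.253]
orientation: [3.141, -0.001, 2.67]
wrist_force: [0.4, 1.1, -1.0]
width: 0.0002
finger_force: 0.0
```

Emit:
send_rows(increments=[0, 0, 0, 0, 0, 0.2, 0, 0, 0, 0, 0, 0, 0.38, 0, 0, 0, 0, 0, 0, 0.5, 0, 0, 0, 0, 0, 0, 0.6, 0, 0, 0, 0, 0, 0, 0.7, 0])

```text
clock: 3.98
eef_pos: [0.4912, -0.2117, 0.1484]
orientation: [3.141, 0.0, 2.672]
wrist_force: [-0.4, -0.2, -0.2]
width: -0.0003
finger_force: 0.0
```

Emit:
send_rows(increments=[0, 0, 0, 0, 0, 0.1, 0, 0, 0, 0, 0, 0, 0.2, 0, 0, 0, 0, 0, 0, 0.3, 0, 0, 0, 0, 0, 0, 0.36, 0, 0, 0, 0, 0, 0, 0.39, 0])

```text
clock: 4.6
eef_pos: [0.4681, -0.2046, 0.0807]
orientation: [-3.136, -0.069, 2.675]
wrist_force: [-103.6, 7.3, 3.5]
width: -0.0001
finger_force: 51.1
```

The fingers went through the slot in the raised hatch, because at 0.8 rad the slot sits over the box centre. I'm backing straight out.

Emit:
send_rows(increments=[0, 0, 0, 0, 0, -0.15, 0, 0, 0, 0, 0, 0, -0.3, 0, 0, 0, 0, 0, 0, -0.5, 0, 0, 0, 0, 0, 0, -0.75, 0, 0, 0, 0, 0, 0, -1, 0])

```text
clock: 5.22
eef_pos: [0.4909, -0.2124, 0.2413]
orientation: [3.141, 0.0, 2.671]
wrist_force: [0.5, -0.0, -0.4]
width: -0.0001
finger_force: 0.0
```

```bash
cat >> h.py <<'E'
def hatchfit(q):
    for _ in range(8):
        A=np.c_[q[:,:2],np.ones(len(q))]; c=np.linalg.lstsq(A,q[:,2],rcond=None)[0]; r=q[:,2]-A@c; q=q[abs(r)<max(2*r.std(),.003)]
    return c,q
E
python3 - <<'E'
from h import *
img,P=cloud("scene"); cv2.imwrite("pics/s2.png",img[150:330,260:460].repeat(3,0).repeat(3,1))
r=eyes.trace("hatch","scene")
print([x["confidence"] for x in r])
m=cv2.erode(np.array(r[0]["pixels"]).astype(np.uint8),np.ones((5,5)))>0
q=P[m]; q=q[~np.isnan(q[:,0])&(q[:,2]>.085)]
c,q=hatchfit(q); g=c[:2]; print(c,"slope",np.arctan(np.linalg.norm(g)),np.arctan2(-g[1],-g[0]),q.max(0),q.min(0)); s=arm.state(); print(s["eef_pos"],s["orientation"],s["wrist_force"])
E
```

```text
[0.66]
[-0.62523935  0.17105132  0.48632259] slope 0.5751194275799086 -0.2670430996616067 [ 0.58143695 -0.12519992  0.18292961] [ 0.41396073 -0.30976453  0.09109951]
[ 0.49216517 -0.21323327  0.24403695] [-3.14052866  0.00735973  2.67111456] [ 0.89023152 -0.2539582   0.45988317]
```

View pics/s2.png

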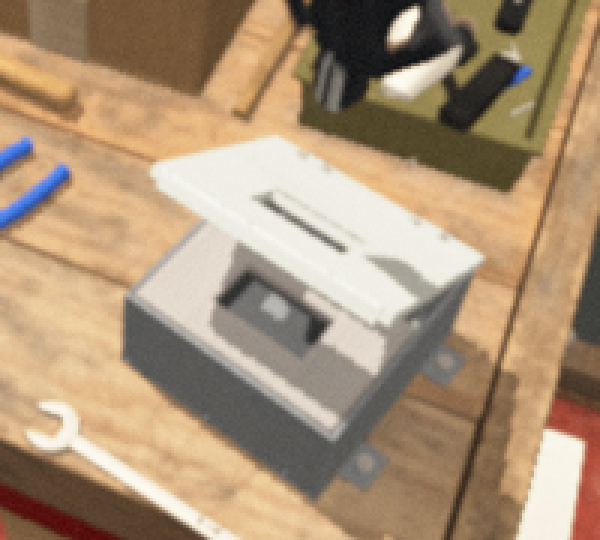

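The hatch is now about 0.575 rad open and the fingers are clear. I'll push beside the slot, 57 mm to the left of the midline.

Emit:
send_rows(increments=[0, 0, 0, 0.09, 0.11, 0, 0, 0, 0, 0, 0.18, 0.22, 0, 0, 0, 0, 0, 0.26, 0.33, 0.08, 0, 0, 0, 0, 0.26, 0.33, 0.25, 0, 0, 0, 0, 0.26, 0.33, 0.4, 0])

```text
clock: 5.95
eef_pos: [0.4779, -0.1491, 0.1789]
orientation: [3.141, -0.001, 2.672]
wrist_force: [0.6, 0.3, -0.6]
width: -0.0004
finger_force: 0.0
```

Emit:
send_rows(increments=[0, 0, 0, 0, 0, 0.07, 0, 0, 0, 0, 0, 0.14, 0, 0, 0, 0, 0, 0, 0.21, 0, 0, 0, 0, 0, 0, 0.28, 0, 0, 0, 0, 0, 0, 0.35, 0])

```text
invalid input at $.increments: expected a multiple of 7 numbers
```

Emit:
send_rows(increments=[0, 0, 0, 0, 0, 0.08, 0, 0, 0, 0, 0, 0, 0.16, 0, 0, 0, 0, 0, 0, 0.23, 0, 0, 0, 0, 0, 0, 0.29, 0, 0, 0, 0, 0, 0, 0.35, 0])

```text
clock: 6.58
eef_pos: [0.4786, -0.1511, 0.1274]
orientation: [3.142, 0.0, 2.671]
wrist_force: [0.4, 0.1, 1.6]
width: -0.0
finger_force: 0.6
```

Emit:
send_rows(increments=[0, 0, 0, 0, 0, 0.07, 0, 0, 0, 0, 0, 0, 0.13, 0, 0, 0, 0, 0, 0, 0.19, 0, 0, 0, 0, 0, 0, 0.24, 0, 0, 0, 0, 0, 0, 0.265, 0])

```text
clock: 7.2
eef_pos: [0.4785, -0.151, 0.0875]
orientation: [3.142, -0.001, 2.671]
wrist_force: [-1.3, 0.4, 1.5]
width: -0.0003
finger_force: 0.5
```

Emit:
send_rows(increments=[0, 0, 0, 0, 0, 0.01, 0, 0, 0, 0, 0, 0, 0.01, 0, 0, 0, 0, 0, 0, 0.01, 0, 0, 0, 0, 0, 0, 0.02, 0, 0, 0, 0, 0, 0, 0.02, 0])

```text
clock: 7.82
eef_pos: [0.4788, -0.1511, 0.086]
orientation: [-3.141, 0.001, 2.671]
wrist_force: [-3.0, 1.7, 9.0]
width: 0.0001
finger_force: 4.8
```

Emit:
send_rows(increments=[0, 0, 0, 0, 0, -0.2, 0.5, 0, 0, 0, 0, 0, -0.5, 1, 0, 0, 0, 0, 0, -0.75, 1, 0, 0, 0, 0.2, 0.25, -0.85, 1, 0, 0, 0, 0.4, 0.5, -0.9, 1])

```text
clock: 8.45
eef_pos: [0.459, -0.0561, 0.2209]
orientation: [3.141, 0.002, 2.67]
wrist_force: [1.8, -0.3, -0.2]
width: 0.0852
finger_force: 0.0
```

Emit:
send_rows(increments=[0, 0, 0, 0.1, 0.22, 0, 1, 0, 0, 0, 0.2, 0.44, 0, 1, 0, 0, 0, 0.3, 0.66, 0, 1, 0, 0, 0, 0.4, 0.88, 0, 1, 0, 0, 0, 0.4, 0.88, 0, 1])

```text
clock: 9.07
eef_pos: [0.4653, 0.0896, 0.22]
orientation: [3.141, -0.0, 2.674]
wrist_force: [0.2, -0.2, 0.3]
width: 0.0856
finger_force: 0.0
```

```bash
cat > m.py <<'E'
from h import *
s=arm.state(); print(s["clock"],s["eef_pos"],s["orientation"])
for cam in ("top","scene"):
    img,P=cloud(cam)
    for r in eyes.trace("hatch",cam)[:1]:
        m=np.array(r["pixels"]); q=P[m]; z=q[:,2]; q=q[~np.isnan(z)&(z>.078)&(z<.1)]
        rc=cv2.minAreaRect(q[:,:2].astype(np.float32)); print(cam,"hatch",r["confidence"],rc,np.percentile(q[:,2],[3,50,97]))
        # slot: region inside hatch rect not at hatch height
        ctr=np.array(rc[0]); th=-0.268; ex=np.array([np.cos(th),np.sin(th)]); ey=np.array([-ex[1],ex[0]])
        d=P[...,:2]-ctr; a,b=d@ex,d@ey
        print("extent x",np.percentile((q[:,:2]-ctr)@ex,[.5,99.5]),"y",np.percentile((q[:,:2]-ctr)@ey,[.5,99.5]))
        low=(abs(a)<.075)&(abs(b)<.07)&(P[...,2]<.075)
        n,l,st,_=cv2.connectedComponentsWithStats(low.astype(np.uint8))
        if n>1:
            k=1+np.argmax(st[1:,4]); w=l==k
            # slot edge ring -> intersect pixel rays with z=.086
            p=eyes.camera_params(cam); T=np.array(p["world_from_camera"]); K=np.array(p["camera_matrix"])
            cs=cv2.findContours(w.astype(np.uint8),cv2.RETR_EXTERNAL,cv2.CHAIN_APPROX_NONE)[0][0][:,0]
            ray=np.c_[(cs[:,0]-K[0,2])/K[0,0],-(cs[:,1]-K[1,2])/K[1,1],-np.ones(len(cs))]@T[:3,:3].T
            X=T[:3,3]+ray*((.086-T[2,3])/ray[:,2])[:,None]
            print(cam,"slot rect",st[k,4],cv2.minAreaRect(X[:,:2].astype(np.float32)))
E
python3 m.py
python3 - <<'E'
from h import *
img,P=cloud("top"); 
r=eyes.trace("fastener","top"); print([x["confidence"] for x in r])
m=np.array(r[0]["pixels"]); q=P[m]; q=q[~np.isnan(q[:,0])]
# fit: pose (x,y,yaw of lean) maximise: model points surface distance
from scipy.optimize import least_squares
def sd(L):  # signed distance to union of solids in fastener frame
    def box(c,h):
        d=abs(L-c)-h; return np.linalg.norm(np.maximum(d,0),axis=1)+np.minimum(d.max(1),0)
    def cyl(c,R,h):
        d=np.c_[np.hypot(L[:,0],L[:,1])-R,abs(L[:,2]-c)-h]; return np.linalg.norm(np.maximum(d,0),axis=1)+np.minimum(d.max(1),0)
    return np.min([box(np.array([0,0,.0095]),np.array([.03,.015,.0045])),box(np.array([0,0,.0025]),np.array([.027,.012,.0025])),cyl(.023,.0135,.009),cyl(.036,.033,.004),box(np.array([0,0,.064]),np.array([.025,.008,.024]))],axis=0)
def f(p):
    R=Ro.from_euler('z',p[3])*Ro.from_euler('x',np.deg2rad(57))
    return sd(R.inv().apply(q-p[:3]))
best=min((least_squares(f,[.491,.175,.0102,y],loss='soft_l1',f_scale=.002) for y in (-.3,-.5,-.7)),key=lambda r:r.cost)
print(best.x,np.std(best.fun))
p=best.x; R=(Ro.from_euler('z',p[3])*Ro.from_euler('x',np.deg2rad(57))).as_matrix()
print("wing",p[:3]+R@[0,0,.066],"x axis",R[:,0],"z axis",R[:,2])
E
```

```text
9.075 [0.46532942 0.08960453 0.22001553] [ 3.14138069e+00 -4.36783094e-05  2.67382652e+00]
top hatch 0.67 ((0.49014270305633545, -0.21303585171699524), (0.16471132636070251, 0.1767762005329132), 74.68222045898438) [0.08244584 0.08642168 0.0901791 ]
extent x [-0.08788756  0.08566337] y [-0.08070581  0.0815119 ]
top slot rect 431 ((0.45995327830314636, -0.20393304526805878), (0.06336897611618042, 0.033340271562337875), 74.50533294677734)
scene hatch 0.89 ((0.4898356795310974, -0.21361689269542694), (0.16520904004573822, 0.17829889059066772), 74.73197174072266) [0.08283226 0.08645323 0.08858219]
extent x [-0.08817766  0.08577835] y [-0.08215322  0.08101027]
scene slot rect 2101 ((0.2178262174129486, -0.2515828609466553), (0.0959809422492981, 0.05999363213777542), 4.582305908203125)
[0.82]
[ 0.49758227  0.16262553  0.0204042  -0.93347933] 0.11951028391094207
wing [0.45309593 0.12968865 0.05635038] x axis [ 0.59504127 -0.80369515  0.        ] z axis [-0.67403546 -0.4990436   0.54463904]
```

```bash
cat > fit.py <<'E'
from h import *
from scipy.optimize import least_squares
def sd(L):
    def box(c,h):
        d=abs(L-c)-h; return np.linalg.norm(np.maximum(d,0),axis=1)+np.minimum(d.max(1),0)
    def cyl(c,R,h):
        d=np.c_[np.hypot(L[:,0],L[:,1])-R,abs(L[:,2]-c)-h]; return np.linalg.norm(np.maximum(d,0),axis=1)+np.minimum(d.max(1),0)
    return np.min([box(np.array([0,0,.0095]),np.array([.03,.015,.0045])),box(np.array([0,0,.0025]),np.array([.027,.012,.0025])),cyl(.023,.0135,.009),cyl(.036,.033,.004),box(np.array([0,0,.064]),np.array([.025,.008,.024]))],axis=0)
def fit(q,tilt,starts,z0):
    def f(p): return sd((Ro.from_euler('z',p[2])*Ro.from_euler('x',tilt)).inv().apply(q-[p[0],p[1],z0]))
    b=min((least_squares(f,s,loss='soft_l1',f_scale=.002) for s in starts),key=lambda r:r.cost)
    return b.x,np.median(abs(b.fun))
E
python3 - <<'E'
from fit import *
q=np.load("f.npy"); q=q[(q[:,2]>.006)&(q[:,2]<.08)]
p,e=fit(q,np.deg2rad(57),[[.491,.175,y] for y in (-.3,-.5,-.7)],.0102); print(p,e,len(q))
R=(Ro.from_euler('z',p[2])*Ro.from_euler('x',np.deg2rad(57))).as_matrix()
w=np.r_[p[:2],.0102]+R@[0,0,.066]; print("wing",w,"z",R[:,2])
for tilt in (28,40,57):
    # tool z = -(lean h by tilt), tool y = +- fastener x
    zt=-(Ro.from_euler('z',p[2])*Ro.from_euler('x',np.deg2rad(tilt))).as_matrix()[:,2]
    for s in (1,-1):
        y=s*R[:,0]; G=np.c_[np.cross(y,zt),y,zt]
        C,t=tool(); d=w+zt*.019
        print(tilt,s,"rotvec/pi",np.round(Ro.from_matrix(C.T@G).as_rotvec()/np.pi,3),"tcp",d.round(4),"shift units",np.round(C.T@(d-t)/.15,3),"pre(-70mm)",np.round(C.T@(d-zt*.07-t)/.15,3))
print(arm.state()["q"])
E
```

```text
[ 0.49288223  0.17816912 -0.50956008] 0.0010245736584875778 801
wing [0.46588178 0.12984886 0.04614618] z [-0.40909786 -0.73212517  0.54463904]
28 1 rotvec/pi [-0.125  0.12   0.501] tcp [0.4702 0.1376 0.0294] shift units [0.125 0.314 1.271] pre(-70mm) [0.134 0.095 0.859]
28 -1 rotvec/pi [-0.119 -0.124 -0.477] tcp [0.4702 0.1376 0.0294] shift units [0.125 0.314 1.271] pre(-70mm) [0.134 0.095 0.859]
40 1 rotvec/pi [-0.178  0.171  0.489] tcp [0.4718 0.1405 0.0316] shift units [0.125 0.336 1.256] pre(-70mm) [0.136 0.036 0.899]
40 -1 rotvec/pi [-0.17  -0.176 -0.466] tcp [0.4718 0.1405 0.0316] shift units [0.125 0.336 1.256] pre(-70mm) [0.136 0.036 0.899]
57 1 rotvec/pi [-0.253  0.243  0.465] tcp [0.4737 0.1438 0.0358] shift units [0.124 0.361 1.228] pre(-70mm) [ 0.138 -0.031  0.974]
57 -1 rotvec/pi [-0.241 -0.25  -0.444] tcp [0.4737 0.1438 0.0358] shift units [0.124 0.361 1.228] pre(-70mm) [ 0.138 -0.031  0.974]
[-6.29608740e-02  2.09334342e-01  1.66296203e+00 -7.94480196e-05
  1.26932446e+00 -1.16170818e+00]
```

Emit:
send_rows(increments=[-0.025, 0.024, 0.046, 0, 0, 0, 1, -0.05, 0.048, 0.092, 0, 0, 0, 1, -0.075, 0.072, 0.138, 0, 0, 0, 1, -0.1, 0.096, 0.184, 0, 0, 0, 1, -0.125, 0.12, 0.23, 0, 0, 0, 1])

```text
clock: 10.0
eef_pos: [0.4659, 0.0871, 0.2202]
orientation: [2.897, -0.481, 1.984]
wrist_force: [1.3, 1.2, 0.2]
width: 0.0856
finger_force: 0.0
```

Emit:
send_rows(increments=[-0.025, 0.024, 0.046, 0, 0, 0, 1, -0.05, 0.048, 0.092, 0, 0, 0, 1, -0.075, 0.072, 0.138, 0, 0, 0, 1, -0.1, 0.096, 0.184, 0, 0, 0, 1, -0.125, 0.12, 0.23, 0, 0, 0, 1])

```text
clock: 10.62
eef_pos: [0.4658, 0.087, 0.2201]
orientation: [3.127, -0.988, 1.085]
wrist_force: [0.5, -0.2, 0.0]
width: 0.0852
finger_force: 0.0
```

```bash
cat > go.py <<'E'
from h import *
def go(tcp,yaxis,zt,extra=()):
    "shift/turn in units to reach TCP pose with tool y along yaxis and z along zt"
    zt=np.array(zt)/np.linalg.norm(zt); y=np.array(yaxis,float); y-=zt*(y@zt); y/=np.linalg.norm(y)
    G=np.c_[np.cross(y,zt),y,zt]; C,t=tool()
    print("turn",np.round(Ro.from_matrix(C.T@G).as_rotvec()/np.pi,3),"shift",np.round(C.T@(np.array(tcp)-t)/.15,3))
E
python3 - <<'E'
from go import *
s=arm.state(); print(s["eef_pos"],s["orientation"],s["q"],s["wrist_force"])
x=[np.cos(-.51),np.sin(-.51),0]; z=-np.array([-.409,-.732,.545]); w=np.array([.4659,.1298,.0461])
for b in (.07,.04,0): go(w+z*(.019-b),x,z)
E
```

```text
[0.46578527 0.08695712 0.2201003 ] [ 3.12652967 -0.98774481  1.08457399] [-0.58229837  0.1544584   2.07566731  1.05219478  1.2809567  -0.61529578] [ 0.51496265 -0.15273126  0.02654572]
turn [-0.001  0.002  0.004] shift [-0.831 -0.147  0.508]
turn [-0.001  0.002  0.004] shift [-0.83  -0.146  0.708]
turn [-0.001  0.002  0.004] shift [-0.828 -0.145  0.974]
```

Emit:
send_rows(increments=[0, 0, 0, -0.2, -0.04, 0.12, 1, 0, 0, 0, -0.4, -0.08, 0.25, 1, 0, 0, 0.004, -0.6, -0.12, 0.38, 1, 0, 0, 0.004, -0.83, -0.146, 0.5, 1, 0, 0, 0.004, -0.83, -0.146, 0.5, 1])

```text
clock: 11.25
eef_pos: [0.444, 0.0919, 0.0735]
orientation: [-3.132, -0.986, 1.062]
wrist_force: [0.4, -0.2, 0.6]
width: 0.0857
finger_force: 0.0
```

Run:
```python
from go import *
s=arm.state(); print(s["eef_pos"],s["q"],s["wrist_force"])
x=[np.cos(-.51),np.sin(-.51),0]; z=-np.array([-.409,-.732,.545]); w=np.array([.4659,.1298,.0461])
go(w+z*.019,x,z)
from fit import *
img,P=cloud("wrist"); r=eyes.trace("fastener","wrist"); print([i["confidence"] for i in r])
if r:
    q=P[np.array(r[0]["pixels"])]; q=q[~np.isnan(q[:,0])&(q[:,2]>.004)&(q[:,2]<.08)]
    print(len(q),fit(q,np.deg2rad(57),[[.4929,.1782,y] for y in (-.4,-.51,-.6)],.0102))
cv2.imwrite("pics/w1.png",img)
```

```text
[0.4439912  0.09187289 0.07348179] [-0.60454446  0.4788649   2.22387908  1.20743641  1.09065103 -1.06828949] [ 0.37790626 -0.1625209   0.58944036]
turn [-0.003  0.003  0.   ] shift [0.01  0.009 0.471]
[0.78]
7333 (array([ 0.49120923,  0.17760994, -0.51655802]), np.float64(0.0006036136999510305))
```

View pics/w1.png

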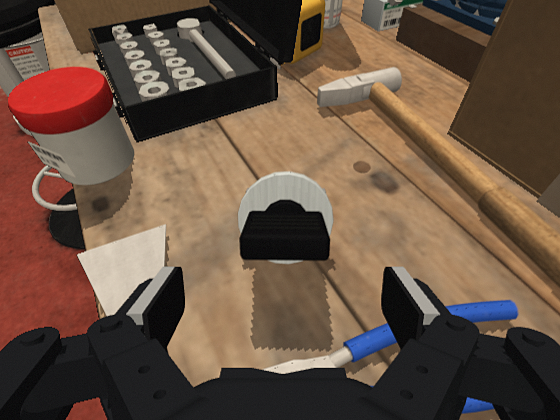

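The wrist view is centred: the wing is at about (285,235) between the open fingers, with the scraper at left and the pliers at lower right, both clear. Advance and close.

Emit:
send_rows(increments=[0, 0, 0, 0, 0, 0.12, 1, 0, 0, 0, 0, 0, 0.24, 1, 0, 0, 0, 0, 0, 0.36, 1, 0, 0, 0, 0, 0, 0.46, 1, 0, 0, 0, 0, 0, 0.47, 1])

```text
clock: 11.98
eef_pos: [0.4734, 0.1439, 0.0369]
orientation: [3.138, -0.986, 1.076]
wrist_force: [0.8, -0.1, 0.8]
width: 0.0854
finger_force: 0.0
```

Emit:
send_rows(increments=[0, 0, 0, 0, 0, 0, 0.6, 0, 0, 0, 0, 0, 0, 0.4, 0, 0, 0, 0, 0, 0, 0.3, 0, 0, 0, 0, 0, 0, 0.3, 0, 0, 0, 0, 0, 0, 0.3])

```text
clock: 12.6
eef_pos: [0.4731, 0.1433, 0.0363]
orientation: [3.141, -0.987, 1.072]
wrist_force: [-1.2, -4.6, 6.9]
width: 0.0496
finger_force: 63.4
```

Run:
```python
from go import *
s=arm.state(); print(s["eef_pos"],s["width"],s["finger_force"],s["wrist_force"])
R,t=tool(); print(R@[.4,0,0], R[:,2])
a=-.517
go([.45,.16,.14],[np.cos(a),np.sin(a),0],[0,0,-1])
```

```text
[0.4731203  0.14327744 0.03625466] 0.049613584679704996 63.42747688293457 [-1.15387939 -4.61797667  6.87818226]
[0.10559773 0.19365655 0.33368587] [ 0.40032116  0.73188622 -0.55143951]
turn [-0.002 -0.314  0.005] shift [ 0.59  -0.188 -0.362]
```

Emit:
send_rows(increments=[0, 0, 0, 0.1, 0, -0.07, 0.3, 0, 0, 0, 0.25, 0, -0.17, 0.3, 0, 0, 0, 0.42, 0, -0.28, 0.3, 0, 0, 0, 0.59, 0, -0.36, 0.3, 0, 0, 0, 0.59, 0, -0.36, 0.3])

```text
clock: 13.22
eef_pos: [0.4749, 0.1468, 0.1401]
orientation: [3.136, -0.985, 1.077]
wrist_force: [0.1, -0.2, -3.7]
width: 0.0492
finger_force: 63.0
```

Emit:
send_rows(increments=[0, -0.05, 0, 0, 0, 0, 0.3, 0, -0.1, 0, 0, 0, 0, 0.3, 0, -0.15, 0, 0, 0, 0, 0.3, 0, -0.2, 0, 0, 0, 0, 0.3, 0, -0.25, 0, 0, 0, 0, 0.3])

```text
clock: 13.85
eef_pos: [0.4739, 0.1467, 0.1378]
orientation: [-3.14, -0.194, 1.071]
wrist_force: [0.6, 0.1, -3.4]
width: 0.0491
finger_force: 62.8
```

Emit:
send_rows(increments=[0, -0.03, 0, 0, 0, 0, 0.3, 0, -0.06, 0, 0, 0, 0, 0.3, 0, -0.064, 0, 0, 0, 0, 0.3, 0, -0.064, 0, 0, 0, 0, 0.3, 0, -0.064, 0, 0, 0, 0, 0.3])

```text
clock: 14.48
eef_pos: [0.4743, 0.1466, 0.1388]
orientation: [-3.14, 0.0, 1.071]
wrist_force: [-0.3, -1.0, -3.7]
width: 0.049
finger_force: 62.9
```

Run:
```python
from go import *
s=arm.state(); print(s["eef_pos"],s["orientation"],s["width"],s["finger_force"],s["wrist_force"],s["q"])
a=-.51
go([.46,.165,.065],[np.cos(a),np.sin(a),0],[0,0,-1])
img,P=cloud("scene"); r=eyes.trace("fastener","scene"); print([i["confidence"] for i in r])
if r:
    b=np.array(r[0]["box"])*[560,420,560,420]; b=b.astype(int); c=img[max(b[1]-50,0):b[3]+30,max(b[0]-50,0):b[2]+50]; cv2.imwrite("pics/s3.png",cv2.resize(c,None,fx=4,fy=4))
    q=P[np.array(r[0]["pixels"])]; q=q[~np.isnan(q[:,0])]; print(np.percentile(q,[3,50,97],axis=0))
```

```text
[0.47428565 0.14662046 0.1388493 ] [-3.14032424e+00  3.13649117e-04  1.07093925e+00] 0.04904791129790007 62.857468128204346 [-0.28619646 -0.97028448 -3.73195237] [6.31331089e-02 3.47426878e-01 1.70839147e+00 4.65109200e-04
 1.08701440e+00 5.62773796e-01]
turn [-0.     0.     0.003] shift [ 0.062 -0.142  0.492]
[0.76]
[[0.44372298 0.11620692 0.09972072]
 [0.46552618 0.13806045 0.13937625]
 [0.49419148 0.16288853 0.18162188]]
```

View pics/s3.png

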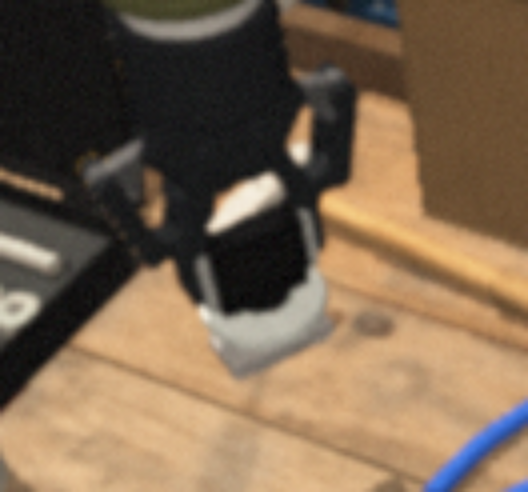

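Emit:
send_rows(increments=[0, 0, 0, 0.03, -0.07, 0.1, 0.3, 0, 0, 0, 0.06, -0.14, 0.25, 0.3, 0, 0, 0, 0.06, -0.14, 0.4, 0.3, 0, 0, 0, 0.06, -0.14, 0.5, 0.3, 0, 0, 0, 0.06, -0.14, 0.54, 0.3])

```text
clock: 15.2
eef_pos: [0.4604, 0.1647, 0.0578]
orientation: [-3.141, 0.001, 1.071]
wrist_force: [-0.3, 0.8, -2.4]
width: 0.0492
finger_force: 62.9
```

Emit:
send_rows(increments=[0, 0, 0, 0, 0, 0.015, 0.3, 0, 0, 0, 0, 0, 0.03, 0.3, 0, 0, 0, 0, 0, 0.04, 0.3, 0, 0, 0, 0, 0, 0.05, 0.3, 0, 0, 0, 0, 0, 0.055, 0.3])

```text
clock: 15.82
eef_pos: [0.4604, 0.1649, 0.05]
orientation: [-3.141, 0.001, 1.071]
wrist_force: [-0.6, 0.3, -3.6]
width: 0.0492
finger_force: 62.9
```

Emit:
send_rows(increments=[0, 0, 0, 0, 0, 0.006, 0.3, 0, 0, 0, 0, 0, 0.012, 0.3, 0, 0, 0, 0, 0, 0.018, 0.3, 0, 0, 0, 0, 0, 0.022, 0.3, 0, 0, 0, 0, 0, 0.022, 0.3])

```text
clock: 16.45
eef_pos: [0.4604, 0.1649, 0.0467]
orientation: [-3.141, 0.001, 1.071]
wrist_force: [-0.2, -0.5, -3.3]
width: 0.0495
finger_force: 63.1
```

Emit:
send_rows(increments=[0, 0, 0, 0, 0, 0.006, 0.3, 0, 0, 0, 0, 0, 0.012, 0.3, 0, 0, 0, 0, 0, 0.018, 0.3, 0, 0, 0, 0, 0, 0.022, 0.3, 0, 0, 0, 0, 0, 0.022, 0.3])

```text
clock: 17.08
eef_pos: [0.4611, 0.1652, 0.0462]
orientation: [3.14, -0.0, 1.072]
wrist_force: [-7.4, -1.2, 31.5]
width: 0.0493
finger_force: 66.3
```

Emit:
send_rows(increments=[0, 0, 0, 0, 0, -0.017, 0.3, 0, 0, 0, 0, 0, -0.017, 0.3, 0, 0, 0, 0, 0, -0.017, 0.7, 0, 0, 0, 0, 0, -0.017, 1, 0, 0, 0, 0, 0, -0.017, 1])

```text
clock: 17.7
eef_pos: [0.4604, 0.1649, 0.0458]
orientation: [-3.141, 0.001, 1.071]
wrist_force: [-0.2, 0.1, -0.0]
width: 0.0852
finger_force: 0.0
```

Emit:
send_rows(increments=[0, 0, 0, 0, 0, 0, 1, 0, 0, 0, 0, 0, -0.1, 1, 0, 0, 0, 0, 0, -0.3, 1, 0, 0, 0, 0, 0, -0.55, 1, 0, 0, 0, 0, 0, -0.7, 1])

```text
clock: 18.32
eef_pos: [0.461, 0.1651, 0.1538]
orientation: [3.139, -0.001, 1.072]
wrist_force: [-0.6, 0.1, -0.2]
width: 0.0853
finger_force: 0.0
```

Run:
```python
from fit import *
s=arm.state(); print(s["eef_pos"],s["orientation"],s["wrist_force"])
for cam in ("wrist","scene"):
    img,P=cloud(cam); r=eyes.trace("fastener",cam); print(cam,[i["confidence"] for i in r])
    if cam=="wrist": cv2.imwrite("pics/w2.png",img)
    if r:
        q=P[np.array(r[0]["pixels"])]; q=q[~np.isnan(q[:,0])&(q[:,2]>.004)&(q[:,2]<.1)]
        print(len(q),np.percentile(q[:,2],[2,50,98]),fit(q,0,[[.46,.165,y] for y in (-.4,-.51,-.6)],0))
```

```text
[0.46098387 0.16506862 0.15377845] [ 3.13924385e+00 -8.69102591e-04  1.07151990e+00] [-0.55164673  0.09644143 -0.1906616 ]
wrist [0.59]
5307 [0.03828721 0.04768495 0.08853639] (array([ 0.46131848,  0.16468817, -0.50525747]), np.float64(0.0004500498376964028))
scene [0.71]
838 [0.00780023 0.04735873 0.08940807] (array([ 0.46148614,  0.16454706, -0.49744803]), np.float64(0.0008403668675345975))
```

View pics/w2.png

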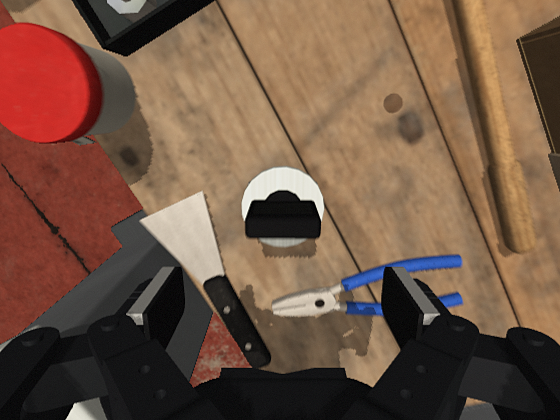

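It stands upright at (0.461, 0.165), yaw -0.50; the wrist picture shows it at (283,208) with both tools undisturbed. Now I'll turn the hand by -90° so it pinches across the 16 mm size, then descend.

Emit:
send_rows(increments=[0, 0, -0.05, 0, 0, 0, 1, 0, 0, -0.1, 0, 0, 0, 1, 0, 0, -0.15, 0, 0, 0, 1, 0, 0, -0.2, 0, 0, 0, 1, 0, 0, -0.25, 0, 0, 0, 1])

```text
clock: 19.15
eef_pos: [0.4599, 0.1649, 0.1498]
orientation: [-3.139, 0.0, 1.862]
wrist_force: [-0.6, -0.9, 0.3]
width: 0.0854
finger_force: 0.0
```

Emit:
send_rows(increments=[0, 0, -0.05, 0, 0, 0, 1, 0, 0, -0.1, 0, 0, 0, 1, 0, 0, -0.15, 0, 0, 0, 1, 0, 0, -0.2, 0, 0, 0, 1, 0, 0, -0.25, 0, 0, 0, 1])

```text
clock: 19.77
eef_pos: [0.4599, 0.1649, 0.1498]
orientation: [-3.139, -0.002, 2.647]
wrist_force: [-0.4, 0.2, -0.5]
width: 0.0854
finger_force: 0.0
```

Emit:
send_rows(increments=[0, 0, 0, 0, 0, 0.15, 1, 0, 0, 0, 0, 0, 0.35, 1, 0, 0, 0, 0, 0, 0.55, 1, 0, 0, 0, 0, 0, 0.65, 1, 0, 0, 0, 0, 0, 0.7, 1])

```text
clock: 20.4
eef_pos: [0.4602, 0.1649, 0.0452]
orientation: [-3.14, -0.001, 2.642]
wrist_force: [0.5, -0.6, -0.7]
width: 0.0854
finger_force: 0.0
```

Run:
```python
from go import *
s=arm.state(); print(s["eef_pos"],s["orientation"],s["wrist_force"],s["q"])
a=1.07; go([.4612,.1648,.048],[np.cos(a),np.sin(a),0],[0,0,-1])
```

```text
[0.46015748 0.16485872 0.04520724] [-3.13999936e+00 -1.17006186e-03  2.64220531e+00] [ 0.53151717 -0.60338827 -0.74829038] [ 1.04133092e-01  4.76791880e-01  1.81150967e+00 -8.58341020e-04
  8.55158912e-01 -9.66713063e-01]
turn [-0.001 -0.     0.   ] shift [-0.006  0.003 -0.019]
```

Emit:
send_rows(increments=[0, 0, 0, -0.006, 0, -0.02, 1, 0, 0, 0, -0.006, 0, -0.02, 0.5, 0, 0, 0, -0.006, 0, -0.02, 0, 0, 0, 0, -0.006, 0, -0.02, 0, 0, 0, 0, -0.006, 0, -0.02, 0])

```text
clock: 21.02
eef_pos: [0.4613, 0.1645, 0.0492]
orientation: [-3.141, 0.0, 2.642]
wrist_force: [0.1, 1.1, 1.2]
width: 0.0152
finger_force: 58.3
```

Emit:
send_rows(increments=[0, 0, 0, 0, 0, -0.02, 0, 0, 0, 0, 0, 0, -0.2, 0, 0, 0, 0, 0, 0, -0.5, 0, 0, 0, 0, 0, 0, -0.8, 0, 0, 0, 0, 0, 0, -1, 0])

```text
clock: 21.65
eef_pos: [0.4613, 0.1646, 0.2009]
orientation: [-3.142, 0.001, 2.642]
wrist_force: [0.3, 0.2, -3.2]
width: 0.0156
finger_force: 59.1
```

Run:
```python
from go import *
s=arm.state(); print(s["eef_pos"],s["orientation"],s["wrist_force"],s["width"],s["finger_force"])
a=-.269; go([.460,-.204,.20],[np.cos(a),np.sin(a),0],[0,0,-1])
```

```text
[0.46133536 0.16462509 0.20088717] [-3.14154926e+00  1.03701372e-03  2.64230578e+00] [ 0.26784962  0.20134753 -3.23169918] 0.01558584748103773 59.14466142654419
turn [0.    0.    0.427] shift [-1.169 -2.162  0.007]
```

Emit:
send_rows(increments=[0, 0, 0.045, -0.12, -0.23, 0, 0, 0, 0, 0.09, -0.24, -0.46, 0, 0, 0, 0, 0.135, -0.36, -0.69, 0, 0, 0, 0, 0.18, -0.48, -0.92, 0, 0, 0, 0, 0.225, -0.5, -0.95, 0, 0])

```text
clock: 22.28
eef_pos: [0.4586, 0.0017, 0.1989]
orientation: [-3.14, 0.0, 1.928]
wrist_force: [0.2, 0.4, -3.6]
width: 0.0153
finger_force: 59.4
```

Run:
```python
from go import *
s=arm.state(); print(s["eef_pos"],s["wrist_force"],s["width"])
a=-.269; go([.460,-.204,.20],[np.cos(a),np.sin(a),0],[0,0,-1])
```

```text
[0.45857451 0.00169183 0.19889585] [ 0.17666028  0.40914301 -3.6442995 ] 0.01533031604788602
turn [-0.     0.     0.199] shift [-1.288 -0.471 -0.006]
```

Emit:
send_rows(increments=[0, 0, 0.045, -0.25, -0.09, 0, 0, 0, 0, 0.09, -0.5, -0.18, 0, 0, 0, 0, 0.135, -0.75, -0.27, 0, 0, 0, 0, 0.18, -1, -0.37, 0, 0, 0, 0, 0.199, -1, -0.37, 0, 0])

```text
clock: 22.9
eef_pos: [0.4601, -0.1585, 0.1988]
orientation: [-3.14, 0.001, 1.304]
wrist_force: [0.0, -0.1, -2.8]
width: 0.0155
finger_force: 59.6
```

Run:
```python
from go import *
s=arm.state(); print(s["eef_pos"],s["wrist_force"],s["width"])
a=-.269; go([.460,-.204,.15],[np.cos(a),np.sin(a),0],[0,0,-1])
from fit import *
for cam in ("wrist","scene"):
    img,P=cloud(cam); r=eyes.trace("fastener",cam); print(cam,[i["confidence"] for i in r])
    z0=s["eef_pos"][2]-.0492
    if r:
        q=P[np.array(r[0]["pixels"])]; q=q[~np.isnan(q[:,0])&(q[:,2]>z0+.005)&(q[:,2]<z0+.1)]
        if len(q)>50: print(len(q),fit(q,0,[[*s["eef_pos"][:2],y] for y in (-1.7,-1.84,-2)],z0))
```

```text
[ 0.46011302 -0.15854012  0.19878828] [ 0.04618545 -0.06512414 -2.83632893] 0.015526476376076587
turn [-0.     0.     0.001] shift [-0.292  0.08   0.325]
wrist [0.81]
12372 (array([ 0.46034883, -0.15755865, -1.8437819 ]), np.float64(0.0004155613574106671))
scene [0.96]
924 (array([ 0.46098113, -0.15524762, -1.82821154]), np.float64(0.000585710999532538))
```

Run:
```python
from h import *
s=arm.state(); R,t=tool(); p=eyes.camera_params("wrist"); W=np.eye(4); W[:3,:3]=R; W[:3,3]=t; T=W@np.array(p["tool_from_camera"]); K=np.array(p["camera_matrix"])
img,P=cloud("wrist"); cv2.imwrite("pics/w3.png",img)
th=-.269; ex=np.array([np.cos(th),np.sin(th)]); ey=np.array([-ex[1],ex[0]]); c=np.array([.460,-.204])
v,u=np.mgrid[:420,:560]; ray=np.stack([(u-K[0,2])/K[0,0],-(v-K[1,2])/K[1,1],-np.ones(u.shape)],-1)@T[:3,:3].T
X=T[:3,3]+ray*((.086-T[2,3])/ray[...,2])[...,None]
d=X[...,:2]-c; a,b=d@ex,d@ey
hatch=abs(P[...,2]-.086)<.004; low=P[...,2]<.079; low[np.isnan(P[...,2])]=False
reg=(abs(a)<.03)&(abs(b)<.045)
print("pixels",reg.sum(),(reg&low).sum(),(reg&hatch).sum(),"hatch z",np.nanmedian(P[...,2][hatch]))
for b0 in np.arange(-.03,.035,.01):
    r=reg&low&(abs(b-b0)<.004)
    if r.sum()>20: print("b",b0.round(3),"a edges",np.percentile(a[r],[1,99]).round(4))
for a0 in (-.01,-.005,0,.005,.01):
    r=reg&low&(abs(a-a0)<.003)
    if r.sum()>20: print("a",a0,"b edges",np.percentile(b[r],[1,99]).round(4))
```

```text
pixels 7199 0 66 hatch z 0.08576318394709254
```

View pics/w3.png

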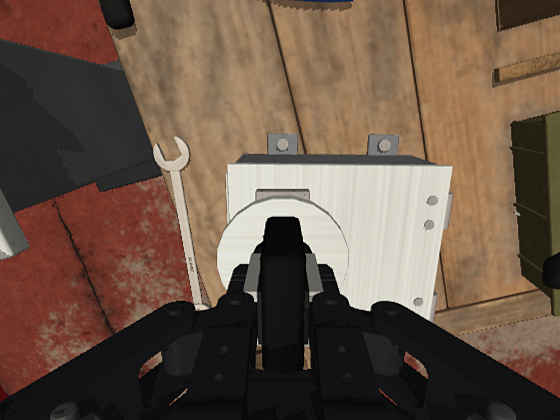

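The wrist view shows the fastener over the hatch, with the +y end of the slot just visible at columns 256-310, row 190.

Run:
```python
from h import *
s=arm.state(); R,t=tool(); p=eyes.camera_params("wrist"); W=np.eye(4); W[:3,:3]=R; W[:3,3]=t; T=W@np.array(p["tool_from_camera"]); K=np.array(p["camera_matrix"])
img=cv2.imread("pics/w3.png"); g=cv2.cvtColor(img,cv2.COLOR_BGR2GRAY).astype(int)
dx=np.abs(np.diff(g[191:195],axis=1)).mean(0); cl=245+np.argmax(dx[245:268])+1; cr=298+np.argmax(dx[298:322])+1
dy=np.abs(np.diff(g[180:200,270:298],axis=0)).mean(1); ro=180+np.argsort(dy)[::-1][:3]+1
print(cl,cr,ro,np.sort(dy)[::-1][:3])
th=-.269; ex=np.array([np.cos(th),np.sin(th)]); ey=np.array([-ex[1],ex[0]]); c=np.array([.460,-.204])
def pr(u,v):
    r=T[:3,:3]@[(u-K[0,2])/K[0,0],-(v-K[1,2])/K[1,1],-1]; X=T[:3,3]+r*((.086-T[2,3])/r[2]); d=X[:2]-c; return np.round([d@ex,d@ey],4)
print(pr(cl-.5,193),pr(cr-.5,193),[pr(283,r-.5) for r in ro])
```

```text
255 310 [189 199 192] [131.64285714  61.57142857  48.75      ]
[-0.0345  0.0579] [0.0085 0.0583] [array([-0.0123,  0.0617]), array([-0.0122,  0.0537]), array([-0.0123,  0.0593])]
```

That strip is the fastener's own foot (30 mm wide, higher up), not the slot, which is hidden. I'll locate the slot from the hatch edges in the wrist view instead.

Run:
```python
from h import *
img,P=cloud("wrist")
m=np.array(eyes.trace("hatch","wrist")[0]["pixels"]); q=P[m]; q=q[abs(q[:,2]-.086)<.006]
for th in (-.26,-.269,-.278):
    ex=np.array([np.cos(th),np.sin(th)]); ey=np.array([-ex[1],ex[0]]); c=np.array([.4909,-.2125])
    d=q[:,:2]-c; a,b=d@ex,d@ey
    # free edge at several b, +y edge at several a
    fe=[(b0.round(3),np.percentile(a[abs(b-b0)<.003],.5).round(4)) for b0 in np.arange(.0,.08,.015) if (abs(b-b0)<.003).sum()>50]
    ye=[(a0.round(3),np.percentile(b[abs(a-a0)<.003],99.5).round(4)) for a0 in np.arange(-.08,.081,.03) if (abs(a-a0)<.003).sum()>50]
    print(th,len(q),"free",fe,"yedge",ye)
```

```text
-0.26 18188 free [(np.float64(0.0), np.float64(0.0105)), (np.float64(0.015), np.float64(0.0086)), (np.float64(0.03), np.float64(0.0023)), (np.float64(0.045), np.float64(-0.0881)), (np.float64(0.06), np.float64(-0.0882)), (np.float64(0.075), np.float64(-0.0868))] yedge [(np.float64(-0.08), np.float64(0.0808)), (np.float64(-0.05), np.float64(0.0807)), (np.float64(-0.02), np.float64(0.0804)), (np.float64(0.01), np.float64(0.08)), (np.float64(0.04), np.float64(0.0799)), (np.float64(0.07), np.float64(0.0797))]
-0.269 18188 free [(np.float64(0.0), np.float64(0.0106)), (np.float64(0.015), np.float64(0.0085)), (np.float64(0.03), np.float64(0.002)), (np.float64(0.045), np.float64(-0.0885)), (np.float64(0.06), np.float64(-0.0883)), (np.float64(0.075), np.float64(-0.087))] yedge [(np.float64(-0.08), np.float64(0.0801)), (np.float64(-0.05), np.float64(0.0802)), (np.float64(-0.02), np.float64(0.0802)), (np.float64(0.01), np.float64(0.08)), (np.float64(0.04), np.float64(0.0802)), (np.float64(0.07), np.float64(0.0803))]
-0.278 18188 free [(np.float64(0.0), np.float64(0.0105)), (np.float64(0.015), np.float64(0.0083)), (np.float64(0.03), np.float64(0.0017)), (np.float64(0.045), np.float64(-0.089)), (np.float64(0.06), np.float64(-0.0887)), (np.float64(0.075), np.float64(-0.0874))] yedge [(np.float64(-0.08), np.float64(0.0793)), (np.float64(-0.05), np.float64(0.0797)), (np.float64(-0.02), np.float64(0.0801)), (np.float64(0.01), np.float64(0.0802)), (np.float64(0.04), np.float64(0.0806)), (np.float64(0.07), np.float64(0.0809))]
```

Emit:
send_rows(increments=[0, 0, 0, -0.1, 0.02, 0, 0, 0, 0, 0, -0.2, 0.05, 0, 0, 0, 0, 0, -0.305, 0.072, 0.1, 0, 0, 0, 0, -0.305, 0.072, 0.25, 0, 0, 0, 0, -0.305, 0.072, 0.36, 0])

```text
clock: 23.88
eef_pos: [0.4585, -0.2042, 0.1432]
orientation: [-3.139, 0.0, 1.309]
wrist_force: [0.4, 0.1, -3.3]
width: 0.0157
finger_force: 59.4
```

Emit:
send_rows(increments=[0, 0, 0, 0, 0, 0.02, 0, 0, 0, 0, 0, 0, 0.04, 0, 0, 0, 0, 0, 0, 0.06, 0, 0, 0, 0, 0, 0, 0.08, 0, 0, 0, 0, 0, 0, 0.09, 0])

```text
clock: 24.5
eef_pos: [0.4592, -0.2034, 0.1317]
orientation: [-3.141, 0.001, 1.31]
wrist_force: [0.3, -1.6, -3.4]
width: 0.0153
finger_force: 59.3
```

Emit:
send_rows(increments=[0, 0, 0.002, -0.008, 0, 0, 0, 0, 0, 0.002, -0.008, 0, 0.01, 0, 0, 0, 0.002, -0.008, 0, 0.02, 0, 0, 0, 0.002, -0.008, 0, 0.035, 0, 0, 0, 0.002, -0.008, 0, 0.05, 0])

```text
clock: 25.12
eef_pos: [0.4588, -0.2045, 0.124]
orientation: [-3.141, 0.001, 1.304]
wrist_force: [0.3, -0.5, -3.5]
width: 0.0155
finger_force: 59.3
```

Emit:
send_rows(increments=[0, 0, 0, 0, 0, 0.02, 0, 0, 0, 0, 0, 0, 0.04, 0, 0, 0, 0, 0, 0, 0.06, 0, 0, 0, 0, 0, 0, 0.08, 0, 0, 0, 0, 0, 0, 0.09, 0])

```text
clock: 25.75
eef_pos: [0.4588, -0.2045, 0.1105]
orientation: [-3.141, 0.001, 1.304]
wrist_force: [0.4, -0.4, -2.8]
width: 0.0155
finger_force: 59.3
```

Sliding in freely. Now the last 8 mm.

Emit:
send_rows(increments=[0, 0, 0, 0, 0, 0.015, 0, 0, 0, 0, 0, 0, 0.03, 0, 0, 0, 0, 0, 0, 0.04, 0, 0, 0, 0, 0, 0, 0.05, 0, 0, 0, 0, 0, 0, 0.055, 0])

```text
clock: 26.38
eef_pos: [0.4588, -0.2047, 0.1031]
orientation: [-3.141, 0.001, 1.304]
wrist_force: [-4.5, 2.5, 10.7]
width: 0.0154
finger_force: 61.3
```

Emit:
send_rows(increments=[0, 0, 0.04, 0, 0, -0.003, 0, 0, 0, 0.08, 0, 0, -0.003, 0, 0, 0, 0.12, 0, 0, -0.003, 0, 0, 0, 0.16, 0, 0, -0.003, 0, 0, 0, 0.2, 0, 0, -0.003, 0])

```text
clock: 27.0
eef_pos: [0.4591, -0.2045, 0.1032]
orientation: [3.141, 0.0, 0.672]
wrist_force: [0.4, 1.4, 0.0]
width: 0.0158
finger_force: 59.8
```

Emit:
send_rows(increments=[0, 0, 0.04, 0, 0, 0, 0, 0, 0, 0.08, 0, 0, 0, 0, 0, 0, 0.12, 0, 0, 0, 0, 0, 0, 0.16, 0, 0, 0, 0, 0, 0, 0.2, 0, 0, 0, 0])

```text
clock: 27.62
eef_pos: [0.4592, -0.2046, 0.1032]
orientation: [3.14, -0.0, 0.043]
wrist_force: [-0.1, 0.9, -0.7]
width: 0.0156
finger_force: 59.8
```

Emit:
send_rows(increments=[0, 0, 0.03, 0, 0, 0, 0, 0, 0, 0.05, 0, 0, 0, 0, 0, 0, 0.07, 0, 0, 0, 0, 0, 0, 0.09, 0, 0, 0, 0, 0, 0, 0.1, 0, 0, 0, 0])

```text
clock: 28.25
eef_pos: [0.4591, -0.2046, 0.1032]
orientation: [3.141, -0.001, -0.268]
wrist_force: [0.2, 0.6, -0.5]
width: 0.0153
finger_force: 59.8
```

Run:
```python
from h import *
s=arm.state(); print({k:np.round(s[k],3) for k in ("eef_pos","orientation","wrist_force","wrist_torque","q","width")})
```

```text
{'eef_pos': array([ 0.459, -0.205,  0.103]), 'orientation': array([ 3.141e+00, -1.000e-03, -2.680e-01]), 'wrist_force': array([ 0.191,  0.629, -0.544]), 'wrist_torque': array([ 0.097, -0.201,  0.014]), 'q': array([-6.520e-01,  4.080e-01,  1.728e+00, -1.000e-03,  1.005e+00,
        1.187e+00]), 'width': np.float64(0.015)}
```

Exactly a quarter turn so far, with no stop felt yet. I'll continue gently to the stop.

Emit:
send_rows(increments=[0, 0, 0.01, 0, 0, 0, 0, 0, 0, 0.02, 0, 0, 0, 0, 0, 0, 0.03, 0, 0, 0, 0, 0, 0, 0.035, 0, 0, 0, 0, 0, 0, 0.035, 0, 0, 0, 0])

```text
clock: 28.88
eef_pos: [0.4579, -0.2059, 0.1033]
orientation: [3.137, 0.001, -0.375]
wrist_force: [-8.4, -7.8, 3.5]
width: 0.0157
finger_force: 60.8
```

Run:
```python
from h import *
s=arm.state(); print({k:np.round(s[k],3) for k in ("eef_pos","orientation","wrist_force","wrist_torque","width")})
```

```text
{'eef_pos': array([ 0.458, -0.206,  0.103]), 'orientation': array([ 3.137e+00,  1.000e-03, -3.750e-01]), 'wrist_force': array([-8.427, -7.808,  3.517]), 'wrist_torque': array([-1.483,  1.448,  0.8  ]), 'width': np.float64(0.016)}
```

Torque of 0.8 N m shows it has reached its stop. Ease off slightly, release and rise.

Emit:
send_rows(increments=[0, 0, -0.008, 0, 0, 0, 0, 0, 0, -0.008, 0, 0, 0, 0.1, 0, 0, -0.008, 0, 0, 0, 0.5, 0, 0, -0.008, 0, 0, 0, 1, 0, 0, -0.008, 0, 0, 0, 1])

```text
clock: 29.5
eef_pos: [0.4589, -0.2044, 0.1029]
orientation: [3.141, 0.0, -0.352]
wrist_force: [-0.1, 0.8, 0.0]
width: 0.0692
finger_force: 0.0
```

Emit:
send_rows(increments=[0, 0, 0, 0, 0, 0, 1, 0, 0, 0, 0, 0, -0.1, 1, 0, 0, 0, 0, 0, -0.3, 1, 0, 0, 0, 0, 0, -0.6, 1, 0, 0, 0, 0, 0, -0.8, 1])

```text
clock: 30.12
eef_pos: [0.4592, -0.2046, 0.226]
orientation: [3.14, -0.003, -0.352]
wrist_force: [0.9, 0.9, -1.4]
width: 0.0854
finger_force: 0.0
```

Run:
```python
from fit import *
s=arm.state(); print(s["clock"],s["eef_pos"],s["wrist_force"])
img,P=cloud("wrist"); r=eyes.trace("fastener","wrist"); print([i["confidence"] for i in r])
cv2.imwrite("pics/w4.png",img)
q=P[np.array(r[0]["pixels"])]; q=q[~np.isnan(q[:,0])&(q[:,2]>.088)&(q[:,2]<.16)]
print(np.percentile(q[:,2],[2,50,98]),fit(q,0,[[.459,-.205,y] for y in (-.2,-.35,-.5)],.054))
```

```text
30.125 [ 0.45916624 -0.20462053  0.22603454] [ 0.89045011  0.86812277 -1.37890119]
[0.73]
[0.09233122 0.0944547  0.14251565] (array([ 0.45835783, -0.20429303, -0.35940834]), np.float64(0.0004993902742916334))
```

View pics/w4.png

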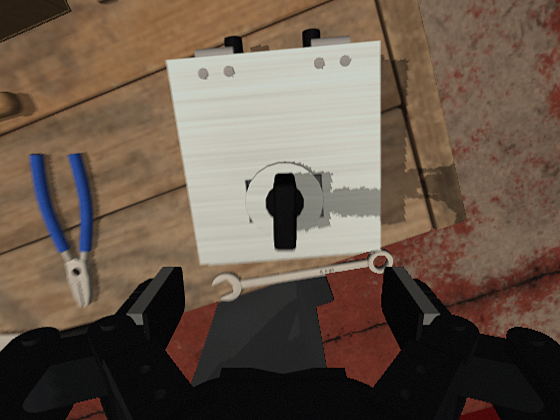

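The hatch is shut and the fastener is home at (285,207), its collar top at z 0.094, turned across the slot, with the hand clear.

```bash
python3 -c "
from station import arm
print(arm.hand_in())"
```

```text
the job is handed in; nothing more can be done
None
```

I've handed the job in at about 30 s: the hatch is shut, and the fastener was stood up, regrasped, pushed home and turned clockwise to its stop; one slip was a first hatch push through the open slot, which reached 104 N at the wrist (limit 120 N).

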